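# Unlatch and open the gate of a shop's spray-can cage

### The job

Open the spray-can cage for restocking: take the black stud on the latch bar, ease the gate inwards and feel for the place where the bar comes up between the catch's two nibs, lift it out and, still holding it up, swing the gate out until it stands about square to the cage front. Then lower the bar gently to its rest on the gate, do not let it drop, and let go. Do not force the bar against the catch, do not fling the gate, and leave all the stock where it is.

Things in the scene. Friction and masses are not known exactly. Their poses are not given: they have to be found in the camera images.
- cage: Grey tube-and-wire stock cage on the table: 602 mm wide (y), 220 deep (x), 240 high. Frame: x points into the cage, away from its gated front; y left as seen from the robot; z up; origin on the table, 110 mm behind the gate's plane. The gated bay spans y -150 to 150 mm, the fixed bay y 150 to 450.
- gate_hinge (a point): Point on the gate's upright hinge axis at table height (cage frame -110, 125, 0 mm), on the gated bay's left. The gate is an inset frame of 20 mm tube, 240 mm wide, 20 to 235 mm above the table, its mid-plane through the axis; shut, it runs from the axis along cage -y.
- gate (a joint): Gate angle, rad: 0 in line with the front, growing as its free edge swings out towards the robot (clockwise from above); slightly negative when pushed inwards. Travel -0.13 to 1.9. The hinge rubs (about 1 N at the stud), so the gate stays where it is left. It starts between 0 and 0.012.
- latch (a joint): Angle of the latch bar on the gate, rad: 0 level, in the catch; grows as its free end is lifted. A staple on the gate stops it at -0.05 (hanging at rest, nothing under it) and at 0.33. It falls by its own weight (about 2 N at the stud). It must be above 0.165 to pass over the catch's nibs.
- stud (a point): Where to grip the latch bar: on the axis of its black round lift stud, 16 mm diameter, 52 long, level, standing square out of the bar's front. The point is 27 mm out from the bar and 25 from the stud's end. Bar level: 205 mm high, 52 in front of the gate's mid-plane, 200 from the hinge axis along the gate. Its x axis lies along the stud, into the cage.
- latch_pivot (a point): Pivot of the latch bar on the gate, axis along the stud, 205 mm high, 100 mm from the hinge axis along the gate, 22 in front of the gate's mid-plane. The bar is a steel flat 6 mm thick, 16 high; the stud stands 100 mm from the pivot, the free end 185 mm, reaching past the gate's edge into the catch.
- catch: Slotted steel bracket on the post at the gate's free edge, carrying the hook that the bar lies in. Origin: 261 mm from the hinge axis along cage -y, 22 in front of the gate's plane, 205 high; axes as the cage. The hook is bolted by hand in slots; this reading does not tell where (see catch_nib). The catch bends if loaded with over 20 N.
- catch_nib (a point): Nominal end of the front nib, 13 mm over the bracket's origin. The hook is a folded channel, open upwards by a 9 mm slot between a long front nib and a 5 mm back nib; both lie 3 mm above the 6 mm bar, their tops 24 mm above the channel floor. The true front nib end lies 1 mm before to 14 mm behind (cage x) this point; the back wall is 14 mm behind that end.
- spray_a: Blue spray can with a cap, 65 mm diameter, 185 high, standing inside the cage (gated bay); origin under its centre. Leave alone.
- spray_b: Green spray can with a cap, 65 mm diameter, 185 high, standing inside the cage (gated bay); origin under its centre. Leave alone.
- tape: Roll of brown tape, 90 mm diameter, 24 high, lying flat on the table in front of the fixed bay; origin under its centre. Leave alone.
- coffee_tin: Dark red coffee tin with black lid, 100 mm diameter, 140 high, on the table in front of the fixed bay; origin under its centre. Leave alone.
- paint_tin: Small beige tin, 74 mm diameter, 85 high, on the table right of the gate's swing; origin under its centre. Leave alone.
- cleaner: White bottle with blue cap, 72 mm diameter, 200 high, on the table right of the cage; origin under its centre. Leave alone.
- carton: Cardboard carton 90 x 130 x 80 mm high, on the table to the right; origin under its centre. Leave alone.

How it is judged:
On the way, in this order (a step that is already met when the one before it is completed fails the run):
1. the bar is lifted clear of the catch with the gate still shut (value of joint latch above 0.165 rad and value of joint gate below 0.06 rad), for 0.05 s.
2. the gate is swung out with the bar held up (value of joint gate above 0.15 rad and value of joint latch above 0.08 rad), for 0.05 s.
At the end, for the whole second after the job is handed in: The gate stands still, open between 1.3 and 1.8 rad (about square to the cage front), and the latch bar hangs at rest on its stop (latch angle below 0) (value of joint gate between 1.3 and 1.8 rad and value of joint latch below 0 rad and velocity of joint gate between -0.05 and 0.05 rad/s and velocity of joint latch between -0.05 and 0.05 rad/s); the robot touches nothing.
It fails at once if the catch is loaded with more than 20 N (contact force between catch and anything else above 20 N).
It fails at once if the latch bar is let drop (it falls faster than 2.5 rad/s) (velocity of joint latch below -2.5 rad/s).
It fails at once if the gate is flung (faster than 2 rad/s) (velocity of joint gate above 2 rad/s or velocity of joint gate below -2 rad/s).
It fails at once if a piece of stock or packing is moved by more than 20 mm (distance of any of spray_a, spray_b, tape, coffee_tin, paint_tin, cleaner, carton from where it was at the start of the episode above 0.02 m).
It also fails if it takes over 72 s, if anything falls off the work surface, if the arm or the gripper's body presses on something with over 40 N, if the wrist force passes 120 N, or if a joint passes its speed limit or range.

### The arm

A 6-joint arm with a two-finger parallel gripper is mounted at the origin on the work surface. World frame = base frame: x ahead of the robot, y to its left, z up, the work surface at z = 0. Lengths are in m, angles in rad, forces in N, time in s.
With the tool pointing down it reaches from about 0.425 to 0.95 m from the base axis. Payload 3.5 kg.
Tool frame: the origin (TCP) lies between the finger pads; the fingertips stand 8 mm ahead of it and the grasp point (between the pads) lies 11 mm behind it (r.tip_reach is the z of the fingertips in the tool frame, in m); z points along the fingers, y is the direction in which the jaws open and shut (so a half turn about z gives the same grasp; the last joint's range is limited). The gripper opens to 85 mm and grips with 20 to 120 N. Pads are 22 mm wide; open, the fingers measure 114 mm over their backs; the gripper's body (76 mm by 85 mm) begins 54 mm behind the grasp point. The pads swing forward as they close: fully open they stand 13 mm farther back than shut.
Start: joints at [-1.303, 0.286, 1.577, -0, 1.279, -0.15], TCP at [0.274, -0.617, 0.239] pointing down, gripper open.
Joint ranges: [-2.77, 2.77], [-0.9, 2.22], [0.21, 2.48], [-1.53, 4.67], [0.24, 2.81], [-2.84, 2.84]. Speed limits (rad/s): [2.79, 2.79, 3.14, 3.14, 3.14, 3.14].

### API

Orientations are given as a unit quaternion [x, y, z, w].
In Python, from cell import r gives the robot as it stands.
- The arm moves only by the tool apply_moves, never from a script. Its argument "steps" is a list that holds one entry, the list of rows, each a list of 6 numbers: the shift along the tool's x, y, z in cm, then the turn, a rotation vector about the tool's x, y, z in degrees. In form: [[[x, y, z, rx, ry, rz], ...]]. A call has 1 to 20 rows; each row shifts and turns the pose as measured when the row begins, along the tool's axes as they then stand; what a row does not reach is not made up. A row lasts 1/10 s, in which the tool goes at most 50 mm and 8.59 degrees, less where a joint would pass 70% of its speed; a pose out of reach is approached as far as the arm can. A call is refused whole if a number of a shift passes 5 or a number of a turn 8.59, either way. A call with a gripper value outside its range is refused whole. "hand" is the gripper command: -1 is fully open, 1 is shut, values between are in proportion, set as the call begins (left out, the last holds). The fingers move at their own pace and stop on an object; "grip_force" is the grip in N (left out, the last holds). Time passes only in rows, so rows that do not move let the fingers close. It gives the time, the measured TCP pose, the force and the opening at its end, in the units of the state.
- r.observe(): the state, without advancing time (a new reading comes with each control period).
- r.camera(name): name is "side" or "top" or "wrist"; returns the picture (420x560x3 uint8, blue, green, red); there is no depth.
- r.calibration(name): a dict with "fov_y" (degrees; the focal length in pixels is half the picture's height over the tangent of half this angle, whatever the lens; pixels are square), "cx", "cy" (the principal point, pixels), "dist_coeffs" ([k1, k2, p1, p2, k3] as OpenCV has them; the pictures are not rectified), "R" (3x3) and "t" (3): a world point X has camera coordinates R X + t; the wrist camera has in their place "mount" (4x4, takes a point from camera to tool coordinates, whose origin is the TCP and whose axes are the flange's). Camera axes: x right, y down, z forward; pixel columns grow to the right and rows downward; lengths in m; the calibration is good to about 2 mm. A picture is of the moment at which its call begins: read the wrist's pose just before it. calibration takes no time and is no camera call.
- r.job_done(): hands the job in, once; it reports no verdict.
The state is a dict: "clock": time; "joints": joint angles; "qvel": joint speeds; "tau": joint torques, N m; "position": TCP position; "ee_rot": TCP orientation; "wrist_force": force on the tool from outside, world axes, zero at the start; "ft_torque": the same for the moment, N m; "grip_width": opening from 0.0 (shut) to 1.0 (fully open).
Only numpy, scipy, OpenCV 4.12 (cv2) and the standard library are available. Lean on these libraries where they do the work, as an engineer would, in place of code of your own. Each camera call takes 0.05 s, during which the arm holds its last target.

## Working session

There is one attempt and no reset: what is moved stays moved. The work goes in short steps, Python scripts to look and compute and a tool call to move; the robot and the scene stay as the last step left them, time stands still between calls to the robot, and variables do not carry over. Pictures are saved under pics/ and viewed, and the job is handed in when it is done.

Besides the shell and the picture viewer there is one more tool, called after "Emit:" as name(argument=value, ...) on one line, values as JSON. apply_moves: Moves the arm, as the interface text tells. Its arguments: {"type":"object","properties":{"steps":{"type":"array"},"hand":{"type":"number"},"grip_force":{"type":"number"}},"required":["steps"]}

```bash
ls; mkdir -p pics; python3 - <<'E'
from cell import r
import cv2,numpy as np
print(r.observe())
for n in ("side","top","wrist"):
    cv2.imwrite(f"pics/{n}0.png",r.camera(n)); print(n,r.calibration(n))
E
```

```text
pics
{'clock': 0.0, 'joints': array([-1.30302489e+00,  2.87193781e-01,  1.57816883e+00, -3.46724584e-06,
        1.27860467e+00, -1.50016543e-01]), 'qvel': array([ 0.00021011,  0.00091834,  0.00066545,  0.00078073, -0.00149925,
        0.00160522]), 'tau': array([ 7.56532845e-04, -4.05978549e+01, -2.92624784e+01, -3.54960196e-05,
        5.88457537e-03,  2.20653853e-06]), 'position': array([ 0.27372015, -0.61631474,  0.23793284]), 'ee_rot': array([ 9.78260082e-01,  2.07378404e-01, -7.15221372e-05, -1.18515611e-03]), 'wrist_force': array([-0.12792137, -0.91816541, -0.74684401]), 'ft_torque': array([ 0.01745487, -0.00160459,  0.04441404]), 'grip_width': 1.0016553166005013}
side {'fov_y': 46.050769403574726, 'cx': 285.8001423639353, 'cy': 209.25383834318873, 'dist_coeffs': array([-0.04746532,  0.        ,  0.        ,  0.        ,  0.        ]), 'R': array([[-0.85042798,  0.5260379 , -0.0075078 ],
       [ 0.49967533,  0.80317869, -0.32438951],
       [-0.16461107, -0.27962137, -0.9458938 ]]), 't': array([ 0.5307548 , -0.21695515,  1.71674192])}
top {'fov_y': 42.823064633002325, 'cx': 2
[... 163 characters left out ...]
99988846,  0.01024487],
       [-0.99783863,  0.01018022, -0.06491861],
       [ 0.06480708, -0.01092824, -0.99783797]]), 't': array([-0.02913856,  0.61821502,  1.84835065])}
wrist {'fov_y': 59.23417775532895, 'cx': 280.3146723177588, 'cy': 211.64791092256175, 'dist_coeffs': array([-0.04248001,  0.        ,  0.        ,  0.        ,  0.        ]), 'mount': array([[-2.19645566e-05, -9.64435721e-01, -2.64317498e-01,
         6.74597594e-02],
       [ 9.99999921e-01,  8.35729902e-05, -3.88038374e-04,
        -3.82539551e-04],
       [ 3.96327872e-04, -2.64317485e-01,  9.64435643e-01,
        -1.33878854e-01],
       [ 0.00000000e+00,  0.00000000e+00,  0.00000000e+00,
         1.00000000e+00]])}
```

View pics/side0.png

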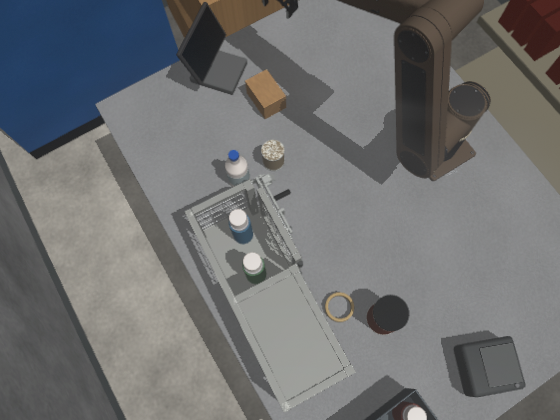

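View pics/top0.png

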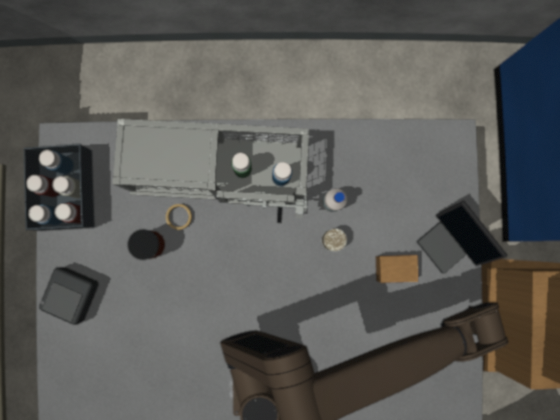

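View pics/wrist0.png

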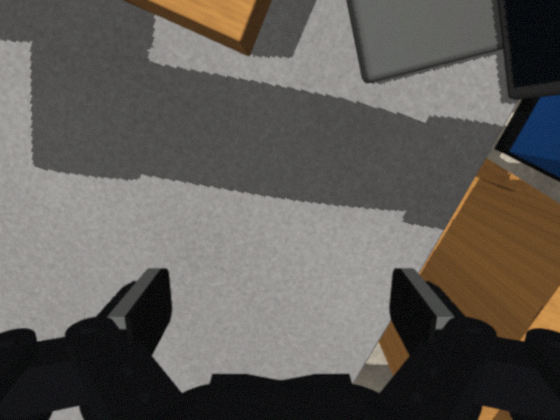

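The stud shows black at about (279,214) in the top view and (282,194) in the side view, at the gate near the right end of the cage. I'll zoom in on both.

```bash
python3 - <<'E'
import cv2
a=cv2.imread("pics/side0.png")[150:300,170:370]; b=cv2.imread("pics/top0.png")[110:260,100:360]
cv2.imwrite("pics/side0z.png",cv2.resize(a,None,fx=4,fy=4,interpolation=cv2.INTER_CUBIC))
cv2.imwrite("pics/top0z.png",cv2.resize(b,None,fx=3,fy=3,interpolation=cv2.INTER_CUBIC))
E
```

```text
(no output)
```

View pics/side0z.png

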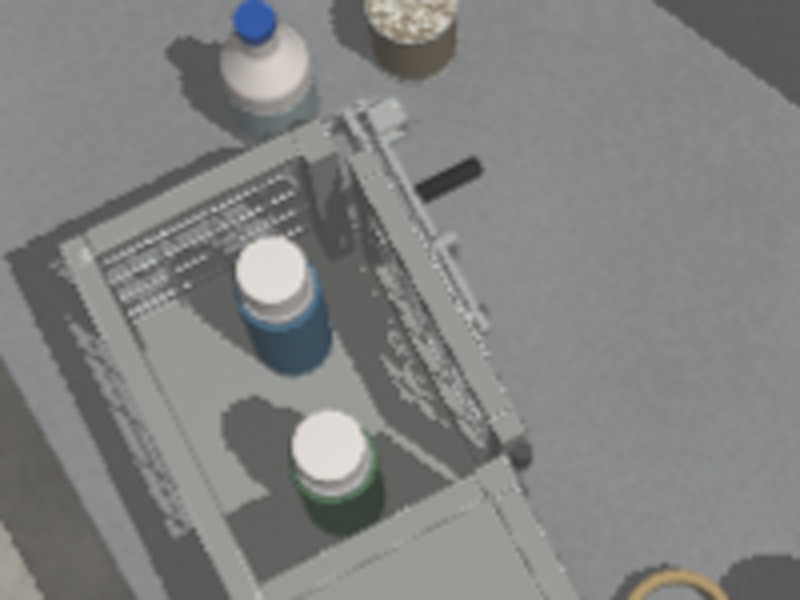

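View pics/top0z.png

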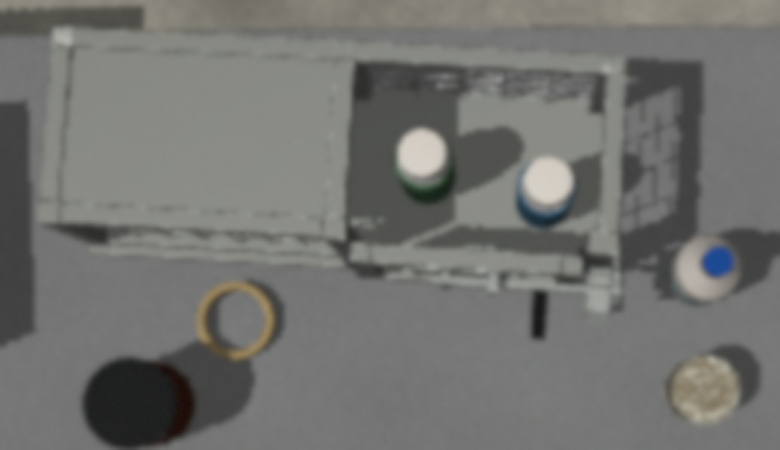

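```bash
cat > h.py <<'E'
import numpy as np,cv2
from cell import r
from scipy.spatial.transform import Rotation as Ro
def K(c):
    f=210/np.tan(np.radians(c['fov_y']/2)); return np.array([[f,0,c['cx']],[0,f,c['cy']],[0,0,1]])
def pose(name,obs=None):
    c=r.calibration(name)
    if name!='wrist': return c['R'],c['t']
    M=c['mount']; T=np.eye(4); T[:3,:3]=Ro.from_quat(obs['ee_rot']).as_matrix(); T[:3,3]=obs['position']
    W=np.linalg.inv(T@M); return W[:3,:3],W[:3,3]
def ray(name,px,obs=None):
    c=r.calibration(name); p=cv2.undistortPoints(np.array(px,float).reshape(-1,1,2),K(c),c['dist_coeffs']).reshape(-1,2)
    R,t=pose(name,obs); d=np.c_[p,np.ones(len(p))]@R; return -R.T@t,d
def onz(name,px,z,obs=None):
    o,d=ray(name,px,obs); z=np.broadcast_to(z,len(d)); return o+d*((z-o[2])/d[:,2])[:,None]
def tri(rays):
    A=np.zeros((3,3));b=np.zeros(3)
    for o,d in rays:
        d=d/np.linalg.norm(d);P=np.eye(3)-np.outer(d,d);A+=P;b+=P@o
    x=np.linalg.solve(A,b); return x,[np.linalg.norm((np.eye(3)-np.outer(d,d)/(d@d))@(x-o)) for o,d in rays]
def proj(name,X,obs=None):
    c=r.calibration(name);R,t=pose(name,obs);return cv2.projectPoints(np.array(X,float).reshape(-1,3),cv2.Rodrigues(R)[0],t,K(c),c['dist_coeffs'])[0].reshape(-1,2)
E
python3 - <<'E'
from h import *
t=np.array([[62,36],[616,68],[48,214],[604,240]])/3+[100,110]
P=onz('top',t,.24);print(P.round(4)); 
s=np.array([[78,250],[322,135]])/4+[170,150]
print('side BR FR',onz('side',s,.24).round(4))
E_={}
for n,box in (('top',(205,225,270,290)),('side',(185,205,270,295))):
    im=cv2.imread(f'pics/{n}0.png');y0,y1,x0,x1=box
    m=(im[y0:y1,x0:x1].max(2)<55);ys,xs=np.nonzero(m);p=np.c_[xs+x0,ys+y0].astype(float)
    c=p.mean(0);u=np.linalg.svd(p-c)[2][0];q=(p-c)@u
    e=np.array([c+u*(q.min()-.5),c+u*(q.max()+.5)]);print(n,len(p),e.round(1),onz(n,e,.205).round(4),onz(n,[c],.205).round(4));E_[n]=(c,e)
o,d=ray('top',[E_['top'][0]]);o2,d2=ray('side',[E_['side'][0]])
print(tri([(o,d[0]),(o2,d2[0])]))
E
```

```text
[[ 0.8871  0.4283  0.24  ]
 [ 0.8456 -0.1513  0.24  ]
 [ 0.6993  0.4402  0.24  ]
 [ 0.6658 -0.1359  0.24  ]]
side BR FR [[ 0.8489 -0.1497  0.24  ]
 [ 0.6585 -0.1338  0.24  ]]
top 48 [[279.6 207.4]
 [278.8 221.5]] [[ 0.615  -0.0692  0.205 ]
 [ 0.5706 -0.0662  0.205 ]] [[ 0.5943 -0.0678  0.205 ]]
side 23 [[288.3 189.5]
 [274.9 198.1]] [[ 0.5686 -0.0728  0.205 ]
 [ 0.6161 -0.0707  0.205 ]] [[ 0.5957 -0.0716  0.205 ]]
(array([ 0.59534037, -0.06873492,  0.21036264]), [np.float64(0.0017325362783934422), np.float64(0.001732536278393258)])
```

```bash
cat > plan.py <<'E'
from h import *
def plan(p1,yaw1,n,o=None):
    o=o or r.observe(); R=Ro.from_quat(o['ee_rot']).as_matrix(); p=o['position'].copy()
    x=R[:,0]; yaw=np.arctan2(x[1],x[0]); d=(np.radians(yaw1)-yaw+np.pi)%(2*np.pi)-np.pi
    if yaw1==176: d=np.radians(yaw1)-yaw
    for i in range(n):
        pn=o['position']+(np.array(p1)-o['position'])*(i+1)/n; a=yaw+d*i/n
        Rz=np.array([[np.cos(a),np.sin(a),0],[np.sin(a),-np.cos(a),0],[0,0,-1]])
        s=Rz.T@(pn-p)*100; p=pn
        print([round(float(v),2) for v in s]+[0,0,round(float(-np.degrees(d)/n),2)],end=',')
    print()
E
python3 -c "
from plan import *
plan([.52,-.066,.34],176,19)"
```

```text
[2.36, -2.12, -0.54, 0, 0, -8.0],[2.63, -1.77, -0.54, 0, 0, -8.0],[2.85, -1.39, -0.54, 0, 0, -8.0],[3.02, -0.98, -0.54, 0, 0, -8.0],[3.13, -0.55, -0.54, 0, 0, -8.0],[3.17, -0.11, -0.54, 0, 0, -8.0],[3.16, 0.33, -0.54, 0, 0, -8.0],[3.08, 0.77, -0.54, 0, 0, -8.0],[2.94, 1.19, -0.54, 0, 0, -8.0],[2.75, 1.59, -0.54, 0, 0, -8.0],[2.5, 1.96, -0.54, 0, 0, -8.0],[2.2, 2.29, -0.54, 0, 0, -8.0],[1.86, 2.57, -0.54, 0, 0, -8.0],[1.49, 2.8, -0.54, 0, 0, -8.0],[1.08, 2.98, -0.54, 0, 0, -8.0],[0.66, 3.11, -0.54, 0, 0, -8.0],[0.22, 3.17, -0.54, 0, 0, -8.0],[-0.23, 3.17, -0.54, 0, 0, -8.0],[-0.67, 3.1, -0.54, 0, 0, -8.0],
```

Emit:
apply_moves(steps=[[[2.4,-2.1,-2,0,0,-8],[2.6,-1.8,-2,0,0,-8],[2.8,-1.4,-2,0,0,-8],[3,-1,-2,0,0,-8],[3.1,-0.5,-1,0,0,-8],[3.2,-0.1,-0.5,0,0,-8],[3.2,0.3,-0.5,0,0,-8],[3.1,0.8,0,0,0,-8],[2.9,1.2,0,0,0,-8],[2.8,1.6,0,0,0,-8],[2.5,2,0,0,0,-8],[2.2,2.3,0,0,0,-8],[1.9,2.6,0,0,0,-8],[1.5,2.8,0,0,0,-8],[1.1,3,0,0,0,-8],[0.7,3.1,0,0,0,-8],[0.2,3.2,0,0,0,-8],[-0.2,3.2,0,0,0,-8],[-0.7,3.1,0,0,0,-8],[0,0,0,0,0,0]]], hand=-1)

```text
clock: 2.15
position: [0.4973, -0.0287, 0.3383]
ee_rot: [-0.019, 1.0, 0.007, -0.002]
wrist_force: [-0.2, -0.2, 1.1]
grip_width: 0.998
```

```bash
python3 - <<'E'
from h import *
import pickle
o=r.observe();im=r.camera('wrist');cv2.imwrite('pics/w1.png',im);pickle.dump(o,open('o1.pkl','wb'))
print(o['clock'],o['position'],Ro.from_quat(o['ee_rot']).as_matrix().round(3),o['wrist_force'],o['joints'])
E
```

```text
2.15 [ 0.49731724 -0.02872535  0.33828544] [[-0.999 -0.038 -0.005]
 [-0.038  0.999  0.013]
 [ 0.004  0.013 -1.   ]] [-0.22244121 -0.20197674  1.07230671] [-0.26737423 -0.17099894  1.87646194  0.01164129  1.44414226 -1.87755131]
```

View pics/w1.png

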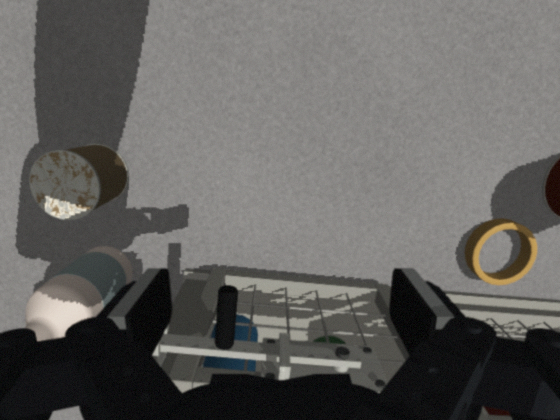

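The wrist view (upside down relative to the top view: image down = into the cage) shows the stud at about (228,315) and the bar along row 350; the finger hides the catch. I'll move forward and to the right.

Emit:
apply_moves(steps=[[[-4,-3,0,0,0,-1],[-4,-3,0,0,0,0],[0,-1,0,0,0,0],[0,0,0,0,0,0]]])

```text
clock: 2.6
position: [0.5795, -0.1003, 0.3325]
ee_rot: [-0.024, 1.0, 0.007, -0.006]
wrist_force: [-0.2, 0.1, 0.6]
grip_width: 0.998
```

```bash
python3 - <<'E'
from h import *
import pickle
o=r.observe();im=r.camera('wrist');cv2.imwrite('pics/w2.png',im);pickle.dump(o,open('o2.pkl','wb'))
print(o['clock'],o['position'],Ro.from_quat(o['ee_rot']).as_matrix().round(3),o['wrist_force'],o['joints'])
E
```

```text
2.6 [ 0.57949493 -0.10025689  0.3324644 ] [[-0.999 -0.047 -0.013]
 [-0.047  0.999  0.013]
 [ 0.012  0.014 -1.   ]] [-0.17662611  0.13251472  0.59926864] [-0.34708138  0.04650157  1.6799366   0.00811599  1.43147619 -1.96625453]
```

View pics/w2.png

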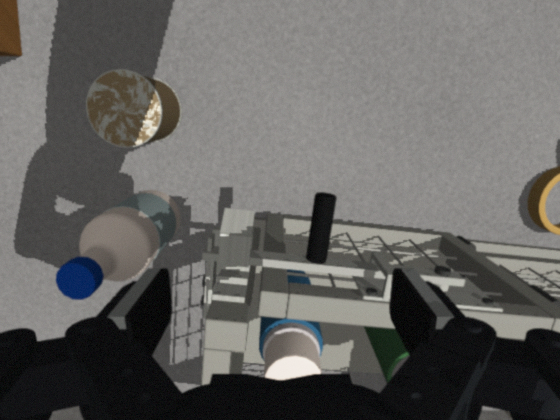

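```bash
python3 - <<'E'
from h import *
import pickle
im=cv2.imread('pics/w2.png');cv2.imwrite('pics/w2z.png',cv2.resize(im[180:340,195:395],None,fx=4,fy=3.75,interpolation=cv2.INTER_CUBIC))
o=pickle.load(open('o2.pkl','rb'))
m=(im.max(2)<40)[185:270,300:345];ys,xs=np.nonzero(m);p=np.c_[xs+300,ys+185].astype(float)
c=p.mean(0);u=np.linalg.svd(p-c,full_matrices=False)[2][0];q=(p-c)@u
e=np.array([c+u*q.min(),c+u*q.max()]);w=2*1.732*np.std((p-c)@[-u[1],u[0]])
a,b=onz('wrist',e,.207,o);print(c,e,w,a,b,np.linalg.norm(a-b),np.degrees(np.arctan2(*(b-a)[1::-1])))
print('centre',onz('wrist',[c],.207,o))
o2,d2=ray('wrist',[c],o);o3,d3=ray('top',[[279.2,214.1]]);print(tri([(o2,d2[0]),(o3,d3[0])]))
E
```

```text
[320.30037175 227.68252788] [[325.62807859 193.32211765]
 [314.95633086 262.14828259]] 19.442644555899204 [ 0.5674756  -0.06574751  0.207     ] [ 0.62088158 -0.06965875  0.207     ] 0.0535490082954304 -4.188635961273535
centre [[ 0.59347129 -0.06766319  0.207     ]]
(array([ 0.59388947, -0.06756018,  0.20579008]), [np.float64(8.557817520184756e-05), np.float64(8.557817520194642e-05)])
```

View pics/w2z.png

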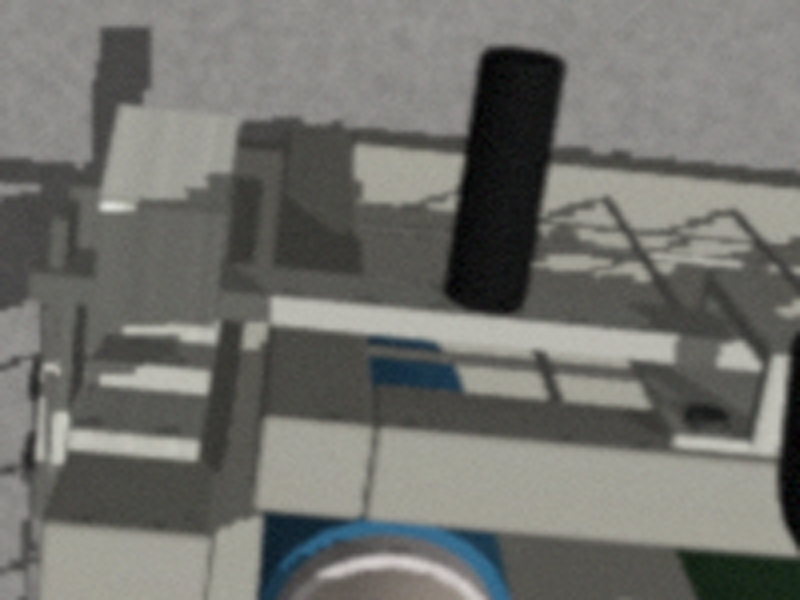

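```bash
python3 - <<'E'
from h import *
import pickle
im=cv2.imread('pics/w2.png');o=pickle.load(open('o2.pkl','rb'))
a=np.radians(-4.1);ex=np.array([np.cos(a),np.sin(a),0]);ey=np.array([-np.sin(a),np.cos(a),0])
S=np.array([.5937,-.0676,.205]);N=S+.030*ex-.061*ey+[0,0,.013]
big=cv2.resize(im[180:340,195:395],None,fx=8,fy=8,interpolation=cv2.INTER_CUBIC)
for e,col in ((0,(0,0,255)),(7,(0,255,0)),(14,(255,0,0)),(-20,(0,255,255)),(28,(255,0,255))):
    P=np.array([N+e/1000*ex+s*ey for s in (-.012,.012)]);p=(proj('wrist',P,o)-[195,180])*8
    cv2.line(big,*[tuple(map(int,q)) for q in p],col,1);print(e,proj('wrist',P,o).round(1).tolist())
cv2.imwrite('pics/w2n.png',big[150:750,0:800])
print('hinge',S+.052*ex+.2*ey)
E
```

```text
0 [[216.2, 260.9], [249.3, 264.4]]
7 [[215.5, 269.8], [248.4, 273.3]]
14 [[214.8, 278.6], [247.5, 282.0]]
-20 [[218.3, 234.8], [252.0, 238.4]]
28 [[213.5, 295.8], [245.7, 299.1]]
hinge [0.65986641 0.12817029 0.205     ]
```

View pics/w2n.png

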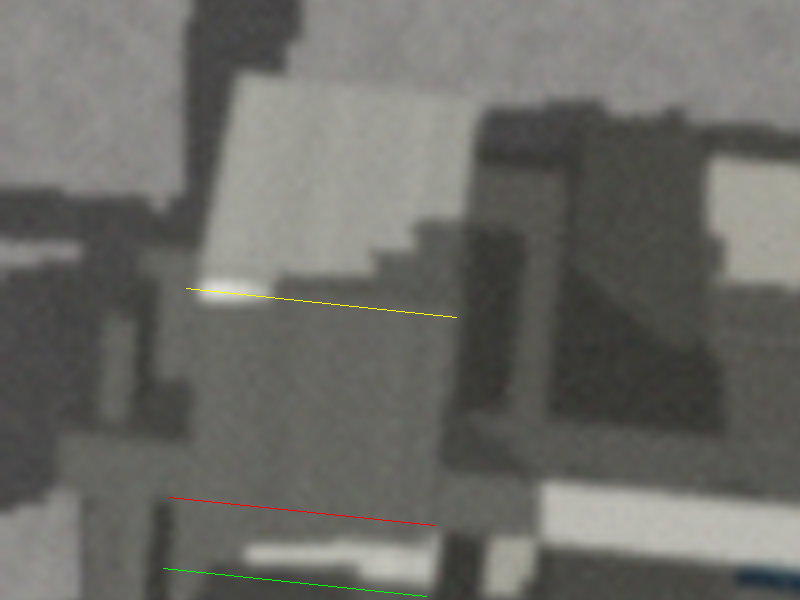

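```bash
python3 - <<'E'
import cv2,numpy as np
im=cv2.imread('pics/w2.png')[255:310,200:280]
im=np.clip(im.astype(float)*1.6-60,0,255).astype(np.uint8)
cv2.imwrite('pics/w2m.png',cv2.resize(im,None,fx=10,fy=10,interpolation=cv2.INTER_CUBIC))
E
```

```text
(no output)
```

View pics/w2m.png

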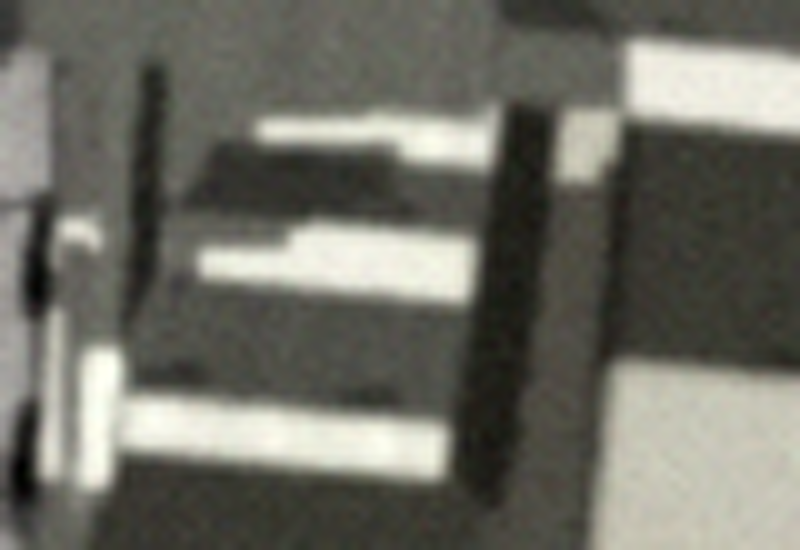

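The black stud reads at (0.594, -0.068, 0.205) with its axis at yaw about -4.2°. In the picture the catch's back nib is the bright strip at rows 278–285. That puts the front nib end about 2 mm behind nominal. The catch is close to the open fingers, so I'll narrow the jaws and level the tool before going down.

Emit:
apply_moves(steps=[[[0,0,0,0.7,-0.7,6.9],[-1.2,3.2,0,0,0,0],[0,0,0,0,0,0],[0,0,0,0,0,0]]], hand=0.06, grip_force=25)

```text
clock: 3.05
position: [0.5901, -0.0681, 0.3341]
ee_rot: [0.041, 0.999, 0.0, 0.001]
wrist_force: [-0.1, -0.1, -0.1]
grip_width: 0.469
```

```bash
cat > st.py <<'E'
from h import *
S=np.array([.5938,-.0677,.194])
def st():
    o=r.observe();R=Ro.from_quat(o['ee_rot']).as_matrix();x=R[:,0]
    print('t',round(o['clock'],2),'p',o['position'].round(4),'yaw',np.degrees(np.arctan2(x[1],x[0])).round(2),'z',R[:,2].round(3),'F',o['wrist_force'].round(1),'T',o['ft_torque'].round(2),'w',o['grip_width'].round(3))
    return o,R
E
python3 - <<'E'
from st import *
o,R=st();print((R.T@(S-o['position'])*100).round(2)); cv2.imwrite('pics/w3.png',r.camera('wrist'))
E
```

```text
Traceback (most recent call last):
  File "st.py", line 5, in st
    print('t',round(o['clock'],2),'p',o['position'].round(4),'yaw',np.degrees(np.arctan2(x[1],x[0])).round(2),'z',R[:,2].round(3),'F',o['wrist_force'].round(1),'T',o['ft_torque'].round(2),'w',o['grip_width'].round(3))
                                                                                                                                                                                                ^^^^^^^^^^^^^^^^^^^^^
AttributeError: 'float' object has no attribute 'round'
```

```bash
sed -i "s/o\['grip_width'\].round(3)/round(o['grip_width'],3)/" st.py
python3 - <<'E'
from st import *
o,R=st();print((R.T@(S-o['position'])*100).round(2)); cv2.imwrite('pics/w3.png',r.camera('wrist'))
E
```

```text
t 3.05 p [ 0.5901 -0.0681  0.3341] yaw 175.26 z [ 0.001  0.    -1.   ] F [-0.1 -0.1 -0.1] T [-0.   -0.02  0.07] w 0.469
[-0.36  0.07 14.01]
```

View pics/w3.png

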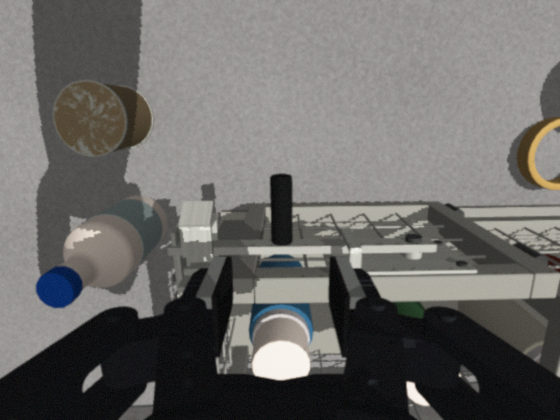

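The stud at column 281 sits midway between the finger pads (columns 232 and 330), and the catch is left of the left finger. I'll go straight down.

Emit:
apply_moves(steps=[[[-0.3,0,4,0,0,-0.5],[0,0,4,0,0,0],[0,0,3,0,0,0],[0,0,2,0,0,0],[0,0,0.8,0,0,0],[0,0,0,0,0,0]]])

```text
clock: 3.7
position: [0.5922, -0.0711, 0.1977]
ee_rot: [0.038, 0.999, -0.001, 0.005]
wrist_force: [-0.2, 0.0, 0.4]
grip_width: 0.476
```

```bash
python3 - <<'E'
from st import *
o,R=st();print((R.T@(S-o['position'])*100).round(2)); cv2.imwrite('pics/w4.png',r.camera('wrist'))
E
```

```text
t 3.7 p [ 0.5922 -0.0711  0.1977] yaw 175.6 z [ 0.011 -0.003 -1.   ] F [-0.2  0.   0.4] T [-0.05  0.01  0.02] w 0.476
[-0.13  0.35  0.37]
```

View pics/w4.png

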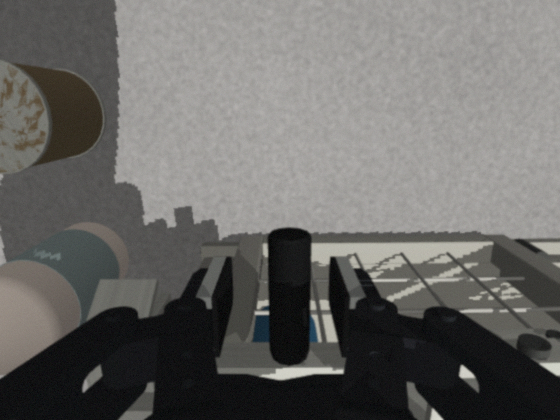

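Emit:
apply_moves(steps=[[[-0.1,0.35,0.3,-0.2,0.6,0],[0,0,0.1,0,0,0],[0,0,0,0,0,0]]])

```text
clock: 4.05
position: [0.5961, -0.0684, 0.199]
ee_rot: [0.039, 0.999, -0.0, 0.004]
wrist_force: [0.0, 0.0, 0.2]
grip_width: 0.47
```

```bash
python3 - <<'E'
from st import *
o,R=st();print((R.T@(S-o['position'])*100).round(2))
E
```

```text
t 4.05 p [ 0.5961 -0.0684  0.199 ] yaw 175.58 z [ 0.008 -0.001 -1.   ] F [0.  0.  0.2] T [-0.01  0.01 -0.05] w 0.47
[0.24 0.05 0.5 ]
```

Emit:
apply_moves(steps=[[[0.2,0,0.5,0,0,0],[0,0,0,0,0,0]]])

```text
clock: 4.25
position: [0.5948, -0.0683, 0.1952]
ee_rot: [0.038, 0.999, -0.001, 0.005]
wrist_force: [-0.6, 0.2, -0.6]
grip_width: 0.468
```

```bash
python3 - <<'E'
from st import *
o,R=st();print((R.T@(S-o['position'])*100).round(2))
E
```

```text
t 4.25 p [ 0.5948 -0.0683  0.1952] yaw 175.6 z [ 0.011 -0.002 -1.   ] F [-0.6  0.2 -0.6] T [-0.01  0.02  0.02] w 0.468
[0.11 0.05 0.12]
```

Good. I'll close on the stud.

Emit:
apply_moves(steps=[[[0,0,0.1,0,0,0],[0,0,0,0,0,0],[0,0,0,0,0,0],[0,0,0,0,0,0],[0,0,0,0,0,0]]], hand=1, grip_force=25)

```text
clock: 4.75
position: [0.5948, -0.068, 0.1943]
ee_rot: [0.038, 0.999, -0.0, 0.005]
wrist_force: [0.3, 0.5, -0.1]
grip_width: 0.177
```

```bash
python3 - <<'E'
from st import *
o,R=st();print((R.T@(S-o['position'])*100).round(2)); cv2.imwrite('pics/w5.png',r.camera('wrist'))
E
```

```text
t 4.75 p [ 0.5948 -0.068   0.1943] yaw 175.63 z [ 0.011 -0.001 -1.   ] F [ 0.3  0.5 -0.1] T [ 0.03 -0.02  0.03] w 0.177
[0.11 0.02 0.03]
```

View pics/w5.png

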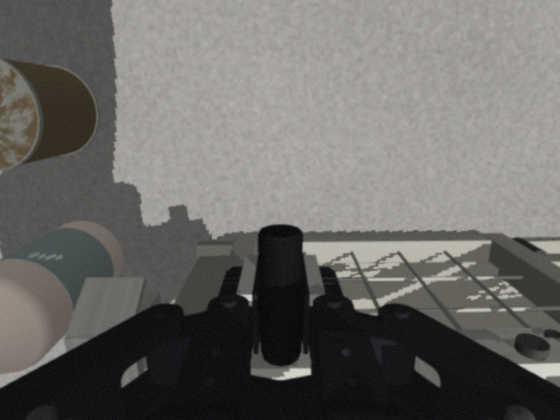

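The jaws hold the stud (opening 15 mm). Next I'll ease the gate inwards in small steps, watching the force.

Emit:
apply_moves(steps=[[[-0.2,0,0,0,0,0],[-0.2,0,0,0,0,0]]])

```text
clock: 5.0
position: [0.5974, -0.0688, 0.1943]
ee_rot: [0.037, 0.999, -0.001, 0.003]
wrist_force: [-4.2, -1.0, 2.2]
grip_width: 0.176
```

Emit:
apply_moves(steps=[[[-0.2,0,0,0,0,0],[0,0,0,0,0,0]]])

```text
clock: 5.2
position: [0.599, -0.0693, 0.1943]
ee_rot: [0.036, 0.999, -0.002, 0.002]
wrist_force: [-2.3, -0.2, 1.0]
grip_width: 0.177
```

Emit:
apply_moves(steps=[[[-0.2,0,0,0,0,0],[-0.1,0,0,0,0,0]]])

```text
clock: 5.4
position: [0.6011, -0.0699, 0.1943]
ee_rot: [0.035, 0.999, -0.002, 0.0]
wrist_force: [-4.9, -1.7, 2.3]
grip_width: 0.175
```

Emit:
apply_moves(steps=[[[-0.2,0,0,0,0,0],[0,0,0,0,0,0]]])

```text
clock: 5.6
position: [0.6027, -0.0704, 0.1943]
ee_rot: [0.034, 0.999, -0.003, -0.001]
wrist_force: [-2.6, -0.8, 0.8]
grip_width: 0.181
```

Emit:
apply_moves(steps=[[[-0.15,0,0,0,0,0],[0,0,0,0,0,0]]])

```text
clock: 5.8
position: [0.6038, -0.0707, 0.1943]
ee_rot: [0.033, 0.999, -0.003, -0.002]
wrist_force: [-1.6, -1.4, 0.4]
grip_width: 0.177
```

Emit:
apply_moves(steps=[[[-0.15,0,0,0,0,0],[0,0,0,0,0,0]]])

```text
clock: 6.0
position: [0.6041, -0.0707, 0.1942]
ee_rot: [0.033, 0.999, -0.003, -0.004]
wrist_force: [-0.7, -1.7, 1.0]
grip_width: 0.177
```

Emit:
apply_moves(steps=[[[-0.15,0,0,0,0,0]]])

```text
clock: 6.1
position: [0.6042, -0.0707, 0.1942]
ee_rot: [0.033, 0.999, -0.003, -0.006]
wrist_force: [-11.6, -1.5, 5.7]
grip_width: 0.176
```

```bash
python3 - <<'E'
from st import *
o,R=st()
E
```

```text
t 6.1 p [ 0.6042 -0.0707  0.1942] yaw 176.21 z [-0.013 -0.006 -1.   ] F [-11.6  -1.5   5.7] T [-0.08  1.7   0.33] w 0.176
```

Emit:
apply_moves(steps=[[[-0.1,0,0,0,0,0]]])

```text
clock: 6.2
position: [0.6041, -0.0707, 0.1942]
ee_rot: [0.033, 0.999, -0.003, -0.008]
wrist_force: [-6.8, -1.6, 2.8]
grip_width: 0.175
```

```bash
python3 - <<'E'
from st import *
o,R=st()
E
```

```text
t 6.2 p [ 0.6041 -0.0707  0.1942] yaw 176.19 z [-0.016 -0.006 -1.   ] F [-6.8 -1.6  2.8] T [-0.16  0.96  0.3 ] w 0.175
```

Contact: it stopped moving at x ≈ 0.604 (9.3 mm in) and the force rose from about 2.5 N to 7–12 N. That is the back wall, and it agrees with the picture. I'll pull back about 5 mm so the bar is centred in the slot.

Emit:
apply_moves(steps=[[[0.2,0,0,-0.3,-0.9,0],[0.2,0,0,0,0,0],[0,0,0,0,0,0]]])

```text
clock: 6.5
position: [0.6018, -0.07, 0.1942]
ee_rot: [0.034, 0.999, -0.0, 0.003]
wrist_force: [-2.2, -0.4, 0.5]
grip_width: 0.178
```

```bash
python3 - <<'E'
from st import *
o,R=st();print(o['position']-.011*R[:,2])
E
```

```text
t 6.5 p [ 0.6018 -0.07    0.1942] yaw 176.07 z [ 0.007 -0.    -1.   ] F [-2.2 -0.4  0.5] T [-0.14  0.48  0.26] w 0.178
[ 0.60176003 -0.07002949  0.20521003]
```

Emit:
apply_moves(steps=[[[0.25,0,0,0,0,0],[0,0,0,0,0,0]]])

```text
clock: 6.7
position: [0.5998, -0.0694, 0.1942]
ee_rot: [0.035, 0.999, 0.0, 0.005]
wrist_force: [-3.0, -1.0, 1.3]
grip_width: 0.173
```

```bash
python3 - <<'E'
from st import *
o,R=st();print(o['position']-.011*R[:,2])
E
```

```text
t 6.7 p [ 0.5998 -0.0694  0.1942] yaw 175.97 z [ 0.009  0.001 -1.   ] F [-3.  -1.   1.3] T [-0.16  0.36  0.1 ] w 0.173
[ 0.59971653 -0.0694396   0.20521006]
```

Emit:
apply_moves(steps=[[[0.08,0,0,0,0,0],[0,0,-0.15,0,0,0],[0,0,-0.15,0,0,0],[0,0,0,0,0,0]]])

```text
clock: 7.1
position: [0.5984, -0.069, 0.1952]
ee_rot: [0.036, 0.999, 0.001, 0.004]
wrist_force: [-0.5, -0.3, -2.0]
grip_width: 0.174
```

```bash
python3 - <<'E'
from st import *
o,R=st();print(o['position']-.011*R[:,2])
E
```

```text
t 7.1 p [ 0.5984 -0.069   0.1952] yaw 175.92 z [ 0.007  0.002 -1.   ] F [-0.5 -0.3 -2. ] T [-0.1  -0.07  0.08] w 0.174
[ 0.59828494 -0.0690568   0.20616161]
```

Slightly too far out now (6 mm back from the wall), so I'll nudge in about 0.8 mm before lifting.

Emit:
apply_moves(steps=[[[-0.12,0,0,0,0,0],[0,0,0,0,0,0]]])

```text
clock: 7.3
position: [0.5989, -0.0692, 0.1946]
ee_rot: [0.035, 0.999, 0.001, 0.002]
wrist_force: [-0.0, 0.4, -2.1]
grip_width: 0.173
```

```bash
python3 - <<'E'
from st import *
o,R=st();print(o['position']-.011*R[:,2])
E
```

```text
t 7.3 p [ 0.5989 -0.0692  0.1946] yaw 175.94 z [ 0.005  0.002 -1.   ] F [-0.   0.4 -2.1] T [ 0.07 -0.05  0.09] w 0.173
[ 0.59884308 -0.06920622  0.20560291]
```

Emit:
apply_moves(steps=[[[-0.02,0,-0.2,0,0,0],[-0.02,0,-0.2,0,0,0]]])

```text
clock: 7.5
position: [0.5987, -0.0691, 0.1978]
ee_rot: [0.035, 0.999, 0.001, 0.001]
wrist_force: [-0.1, 0.4, -3.6]
grip_width: 0.181
```

```bash
python3 - <<'E'
from st import *
o,R=st();print(o['position']-.011*R[:,2])
E
```

```text
t 7.5 p [ 0.5987 -0.0691  0.1978] yaw 175.96 z [ 0.003  0.002 -1.   ] F [-0.1  0.4 -3.6] T [-0.2   0.05  0.18] w 0.181
[ 0.59869279 -0.06911361  0.20875046]
```

Lifted 3.6 mm at only 3.6 N. It would have met the nibs at about 1.9 mm, so the bar is in the slot. I'll keep going up.

Emit:
apply_moves(steps=[[[-0.02,0.01,-0.25,0,0,0],[-0.02,0.02,-0.25,0,0,0]]])

```text
clock: 7.7
position: [0.5987, -0.0689, 0.2024]
ee_rot: [0.035, 0.999, 0.001, 0.001]
wrist_force: [0.2, -1.3, -4.1]
grip_width: 0.179
```

Emit:
apply_moves(steps=[[[-0.02,0.03,-0.3,0,0,0],[-0.02,0.03,-0.3,0,0,0]]])

```text
clock: 7.9
position: [0.5987, -0.0683, 0.2085]
ee_rot: [0.035, 0.999, 0.001, -0.0]
wrist_force: [-1.0, 0.3, -4.3]
grip_width: 0.176
```

Emit:
apply_moves(steps=[[[-0.02,0.05,-0.3,0,0,0],[-0.02,0.06,-0.3,0,0,0],[-0.02,0.06,-0.3,0,0,0],[0,0,0,0,0,0],[0,0,0,0,0,0]]])

```text
clock: 8.4
position: [0.599, -0.0666, 0.2189]
ee_rot: [0.035, 0.999, 0.001, -0.001]
wrist_force: [-1.5, -0.7, -4.5]
grip_width: 0.176
```

```bash
python3 - <<'E'
from st import *
o,R=st();print(o['position']-.011*R[:,2]); cv2.imwrite('pics/w6.png',r.camera('wrist'))
E
```

```text
t 8.4 p [ 0.599  -0.0666  0.2189] yaw 176.03 z [-0.001  0.001 -1.   ] F [-1.5 -0.7 -4.5] T [-0.33  0.25  0.16] w 0.176
[ 0.5990292  -0.06660328  0.22985717]
```

View pics/w6.png

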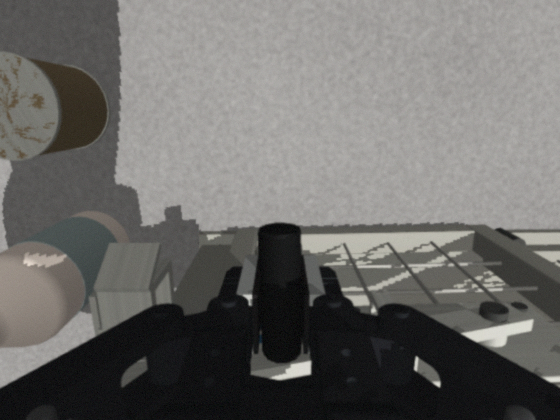

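The stud has risen 24.7 mm, so the latch is at about 0.25 rad with low forces. I'll swing out along the arc in short batches, turning with the gate.

Emit:
apply_moves(steps=[[[0.5,0.15,0,0,0,1.5],[1.0,0.3,0,0,0,3],[1.0,0.3,0,0,0,3],[1.0,0.3,0,0,0,3]]])

```text
clock: 8.85
position: [0.565, -0.0526, 0.2191]
ee_rot: [0.13, 0.991, -0.001, -0.0]
wrist_force: [-1.0, -1.8, -3.0]
grip_width: 0.177
```

```bash
cat >> st.py <<'E'
H=np.array([.6599,.1282]) 
def gs():
    o,R=st();g=o['position']-.011*R[:,2];d=g[:2]-H;a=np.degrees(np.arctan2(d[1],d[0]))
    base=np.degrees(np.arctan2(-.197,-.052))-4.1
    G=-( (a-base+180)%360-180); x=R[:,0];yaw=np.degrees(np.arctan2(x[1],x[0]))%360
    print('grasp',g.round(4),'rad',np.linalg.norm(d).round(4),'(exp .2037) gate',G.round(2),'deg; tool-stud yaw err',((yaw-(180-4.1-G)+180)%360-180).round(2),'Ftool',(R.T@o['wrist_force']).round(1))
E
python3 -c "
from st import *
gs()"
```

```text
t 8.85 p [ 0.565  -0.0526  0.2191] yaw 165.02 z [-0.001 -0.003 -1.   ] F [-1.  -1.8 -3. ] T [-0.29  0.24  0.35] w 0.177
grasp [ 0.565  -0.0526  0.2301] rad 0.2042 (exp .2037) gate 8.81 deg; tool-stud yaw err -2.07 Ftool [ 0.5 -2.   3. ]
```

Emit:
apply_moves(steps=[[[1.0,0.3,0,0,0,2.7],[1.0,0.3,0,0,0,2.7],[1.0,0.3,0,0,0,2.7],[1.0,0.3,0,0,0,2.7],[1.0,0.3,0,0,0,2.7]]])

```text
clock: 9.35
position: [0.5203, -0.0212, 0.2195]
ee_rot: [0.254, 0.967, -0.003, 0.0]
wrist_force: [-1.0, -0.3, -4.5]
grip_width: 0.173
```

```bash
python3 -c "
from st import *
gs()"
```

```text
t 9.35 p [ 0.5203 -0.0212  0.2195] yaw 150.58 z [-0.001 -0.006 -1.   ] F [-1.  -0.3 -4.5] T [-0.29  0.05  0.06] w 0.173
grasp [ 0.5203 -0.0211  0.2305] rad 0.2044 (exp .2037) gate 24.18 deg; tool-stud yaw err -1.14 Ftool [ 0.8 -0.8  4.5]
```

Clean so far: gate about 24°, bar still up, forces under 5 N. Continuing.

Emit:
apply_moves(steps=[[[1.0,0.3,0,0,0,2.8],[1.0,0.3,0,0,0,2.8],[1.0,0.3,0,0,0,2.8],[1.0,0.3,0,0,0,2.8],[1.0,0.3,0,0,0,2.8],[1.0,0.3,0,0,0,2.8],[1.0,0.3,0,0,0,2.8]]])

```text
clock: 10.05
position: [0.4752, 0.04, 0.2195]
ee_rot: [0.428, 0.904, -0.003, 0.003]
wrist_force: [0.6, -1.0, -5.5]
grip_width: 0.174
```

```bash
python3 -c "
from st import *
gs()"
```

```text
t 10.05 p [0.4752 0.04   0.2195] yaw 129.29 z [ 0.002 -0.008 -1.   ] F [ 0.6 -1.  -5.5] T [-0.23  0.09  0.01] w 0.174
grasp [0.4752 0.0401 0.2305] rad 0.2046 (exp .2037) gate 45.62 deg; tool-stud yaw err -0.99 Ftool [-1.1 -0.2  5.5]
```

Emit:
apply_moves(steps=[[[1.0,0.3,0,0,0,2.9],[1.0,0.3,0,0,0,2.9],[1.0,0.3,0,0,0,2.9],[1.0,0.3,0,0,0,2.9],[1.0,0.3,0,0,0,2.9],[1.0,0.3,0,0,0,2.9],[1.0,0.3,0,0,0,2.9]]])

```text
clock: 10.75
position: [0.4556, 0.1145, 0.219]
ee_rot: [0.593, 0.805, 0.0, 0.003]
wrist_force: [1.2, -0.4, -5.1]
grip_width: 0.174
```

```bash
python3 -c "
from st import *
gs()"
```

```text
t 10.75 p [0.4556 0.1145 0.219 ] yaw 107.28 z [ 0.005 -0.003 -1.   ] F [ 1.2 -0.4 -5.1] T [-0.18 -0.02  0.1 ] w 0.174
grasp [0.4555 0.1145 0.23  ] rad 0.2048 (exp .2037) gate 67.28 deg; tool-stud yaw err -1.34 Ftool [-0.7  1.1  5.1]
```

Emit:
apply_moves(steps=[[[1.0,0.3,0,0,0,2.9],[1.0,0.3,0,0,0,2.9],[1.0,0.3,0,0,0,2.9],[1.0,0.3,0,0,0,2.9],[1.0,0.3,0,0,0,2.9],[0.9,0.3,0,0,0,2.7],[0.5,0.15,0,0,0,1.4],[0,0,0,0,0,0],[0,0,0,0,0,0]]])

```text
clock: 11.65
position: [0.4635, 0.1857, 0.2189]
ee_rot: [0.725, 0.689, 0.005, 0.001]
wrist_force: [1.3, -0.5, -3.1]
grip_width: 0.172
```

```bash
python3 - <<'E'
from st import *
gs()
for n in ('side','top'): cv2.imwrite(f'pics/{n}7.png',r.camera(n))
a=cv2.imread("pics/side7.png")[130:330,170:410]
cv2.imwrite("pics/side7z.png",cv2.resize(a,None,fx=3,fy=3,interpolation=cv2.INTER_CUBIC))
E
```

```text
t 11.65 p [0.4635 0.1857 0.2189] yaw 87.1 z [ 0.009  0.005 -1.   ] F [ 1.3 -0.5 -3.1] T [-0.19 -0.01  0.11] w 0.172
grasp [0.4634 0.1857 0.2299] rad 0.2047 (exp .2037) gate 87.42 deg; tool-stud yaw err -1.38 Ftool [-0.5  1.3  3.1]
```

View pics/side7z.png

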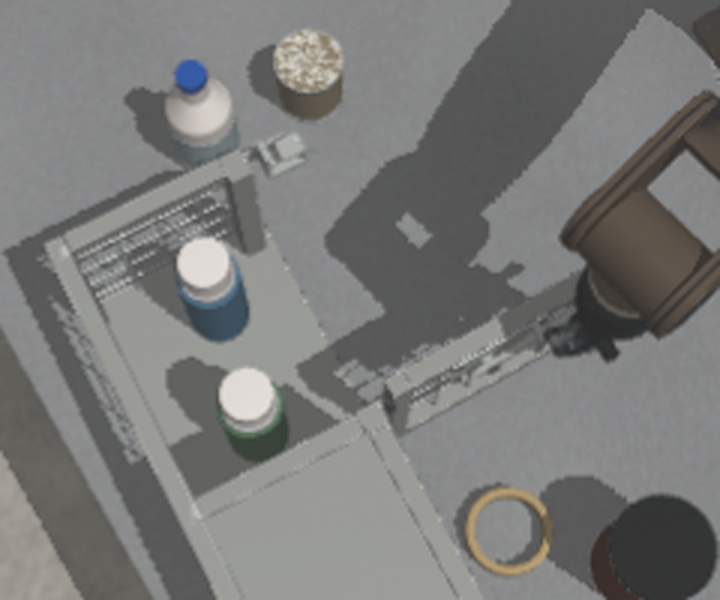

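View pics/top7.png

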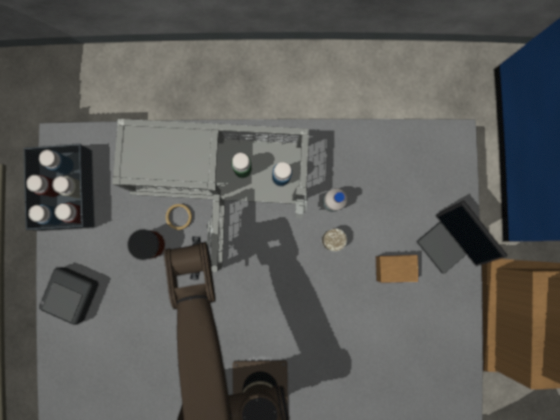

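The gate stands square at about 1.52 rad, the bar is still held up, and the stock hasn't moved (bottle, tins, tape and cans are where they were). Lowering the bar gently.

Emit:
apply_moves(steps=[[[0,-0.06,0.3,0,0,0],[0,-0.06,0.3,0,0,0],[0,-0.05,0.3,0,0,0],[0,-0.04,0.3,0,0,0],[0,-0.03,0.3,0,0,0],[0,-0.02,0.3,0,0,0],[0,-0.01,0.3,0,0,0]]])

```text
clock: 12.45
position: [0.4613, 0.1864, 0.2006]
ee_rot: [0.725, 0.689, 0.007, 0.002]
wrist_force: [-1.9, 0.9, 1.0]
grip_width: 0.175
```

```bash
python3 -c "
from st import *
gs()"
```

```text
t 12.45 p [0.4613 0.1864 0.2006] yaw 87.07 z [ 0.013  0.008 -1.   ] F [-1.9  0.9  1. ] T [-0.11  0.08  0.07] w 0.175
grasp [0.4612 0.1863 0.2116] rad 0.207 (exp .2037) gate 87.42 deg; tool-stud yaw err -1.42 Ftool [ 0.8 -1.9 -1. ]
```

Emit:
apply_moves(steps=[[[0,0,0.3,0,0,0],[0,0,0.3,0,0,0],[0,0,0.2,0,0,0]]])

```text
clock: 12.75
position: [0.4612, 0.1865, 0.1914]
ee_rot: [0.725, 0.689, 0.007, 0.002]
wrist_force: [-2.5, 0.5, 2.0]
grip_width: 0.176
```

Emit:
apply_moves(steps=[[[0,0,0.2,0,0,0],[0,0,0.2,0,0,0]]])

```text
clock: 12.95
position: [0.4615, 0.1869, 0.1887]
ee_rot: [0.725, 0.689, 0.007, 0.001]
wrist_force: [-8.0, 2.2, 15.1]
grip_width: 0.176
```

The bar met its stop at z = 0.1887 (the level expected for -0.05 rad) and the force rose. I'll ease up, then open.

Emit:
apply_moves(steps=[[[0,0,-0.05,0,0,0],[0,0,0,0,0,0]]])

```text
clock: 13.15
position: [0.4614, 0.1871, 0.189]
ee_rot: [0.725, 0.688, 0.007, 0.001]
wrist_force: [-0.6, 1.4, -1.3]
grip_width: 0.176
```

Emit:
apply_moves(steps=[[[0,0,0,0,0,0],[0,0,0,0,0,0],[0,0,0,0,0,0],[0,0,0,0,0,0]]], hand=0.1)

```text
clock: 13.55
position: [0.4627, 0.1866, 0.1888]
ee_rot: [0.726, 0.688, 0.008, 0.002]
wrist_force: [0.9, -0.9, 0.1]
grip_width: 0.451
```

```bash
python3 - <<'E'
from st import *
gs(); cv2.imwrite('pics/w8.png',r.camera('wrist'))
E
```

```text
t 13.55 p [0.4627 0.1866 0.1888] yaw 86.94 z [ 0.014  0.009 -1.   ] F [ 0.9 -0.9  0.1] T [-0.02  0.01  0.03] w 0.451
grasp [0.4625 0.1865 0.1998] rad 0.2058 (exp .2037) gate 87.58 deg; tool-stud yaw err -1.38 Ftool [-0.8  1.  -0.1]
```

View pics/w8.png

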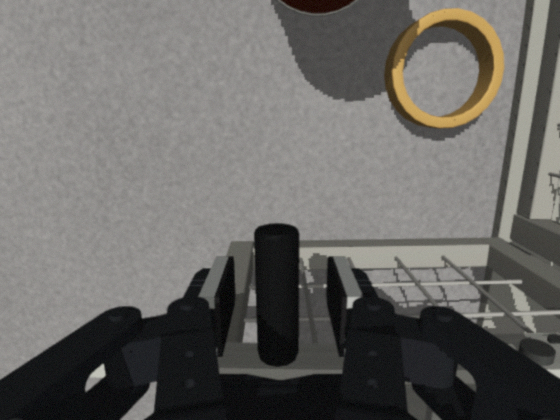

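The jaws are clear on both sides of the stud (columns 257–298 between pads at 235 and 328). I'll go straight up.

Emit:
apply_moves(steps=[[[0,0,-2,0,0,0],[0,0,-3,0,0,0],[0,0,-4,0,0,0],[0,0,-4,0,0,0],[0,0,-4,0,0,0],[0,0,0,0,0,0],[0,0,0,0,0,0]]])

```text
clock: 14.3
position: [0.4596, 0.1846, 0.3636]
ee_rot: [0.726, 0.688, 0.007, 0.001]
wrist_force: [-0.4, 0.3, -0.4]
grip_width: 0.45
```

```bash
python3 - <<'E'
from st import *
gs(); o=r.observe(); im=r.camera('wrist');cv2.imwrite('pics/w9.png',im)
cv2.imwrite('pics/side9.png',r.camera('side'));cv2.imwrite('pics/top9.png',r.camera('top'))
m=(im.max(2)<40).astype(np.uint8);m[270:]=0
n,l,s,c=cv2.connectedComponentsWithStats(m)
for i in range(1,n):
    if s[i,4]>300: print(s[i],c[i],onz('wrist',[c[i]],.2,o).round(4))
print(r.observe()['qvel'].round(3))
a=cv2.imread("pics/side9.png")[130:330,170:410]
cv2.imwrite("pics/side9z.png",cv2.resize(a,None,fx=3,fy=3,interpolation=cv2.INTER_CUBIC))
E
```

```text
t 14.3 p [0.4596 0.1846 0.3636] yaw 86.89 z [ 0.012  0.008 -1.   ] F [-0.4  0.3 -0.4] T [-0.02  0.04  0.01] w 0.45
grasp [0.4594 0.1845 0.3746] rad 0.2082 (exp .2037) gate 86.8 deg; tool-stud yaw err -2.22 Ftool [ 0.3 -0.4  0.4]
[ 265    0   95   47 3085] [307.56596434  18.94943274] [[0.4893 0.3184 0.2   ]]
[529  48  26  25 385] [541.32467532  61.49090909] [[0.671  0.2813 0.2   ]]
[524  75  26  32 664] [536.60240964  91.08885542] [[0.6695 0.2591 0.2   ]]
[501  79  21  28 437] [510.8993135   92.50572082] [[0.6483 0.2587 0.2   ]]
[ 271  161   19   63 1076] [279.99628253 191.68401487] [[0.4617 0.1889 0.2   ]]
[-0.001  0.01   0.019 -0.001  0.002  0.001]
```

View pics/w9.png

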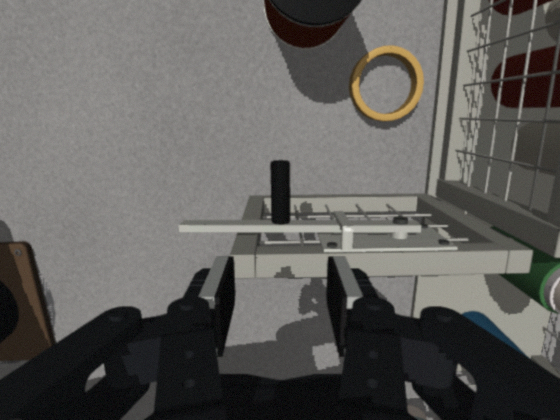

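View pics/side9z.png

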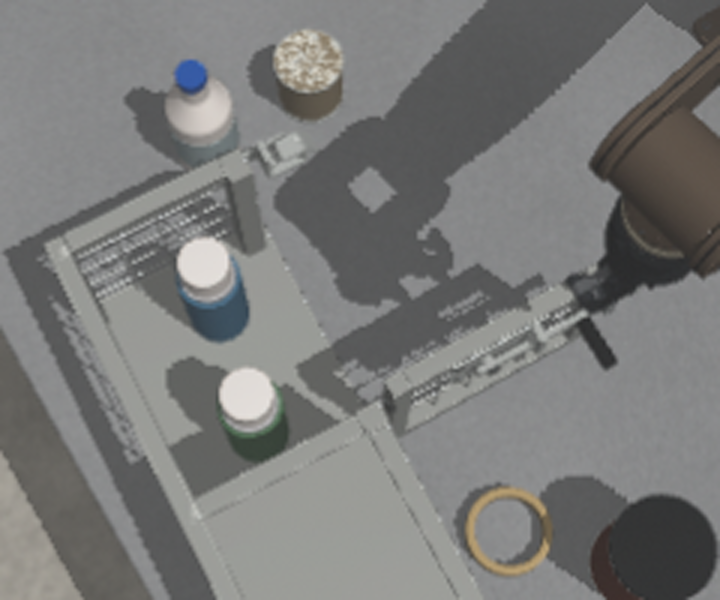

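The gripper is clear of everything. The stud is at (0.462, 0.189), which gives a gate angle of about 1.54 rad, and the bar is down on its stop. Handing in.

```bash
python3 -c "
from cell import r
print(r.job_done(), r.observe()['clock'])"
```

```text
the job is handed in; nothing more can be done
the job is handed in; nothing more can be done
```

The gate is open and the job is handed in; the interface gave no verdict.

**What I did**
- I gripped the stud from above and eased the gate in until the bar met the catch's back wall, 9.3 mm in. The wrist force peaked at about 13 N there, against the catch's 20 N limit.
- I pulled back about 5.4 mm, and the bar came up through the slot at about 4 N.
- With the latch at about 0.25 rad I swung the gate out at roughly 0.5 rad/s. I then lowered the bar until it met its stop, eased off, opened the jaws and went straight up.

**Last checks**
- **Gate:** it stands at about 1.54 rad, measured from the stud in the wrist picture. The estimate from the arm's own position at the stud was 1.53 rad.
- **Bar:** the arm stopped with the stud about 5 mm below level, which is where the stop at -0.05 rad should be. I did not measure the latch angle from a picture.
- **Robot:** the gripper was about 17 cm above the stud with no contact force.
- **Stock:** it looks unmoved in the pictures, though I did not measure each piece.

**What was off**
- Small moves missed by 1–3 mm, and the first pull-back went about 0.6 mm too far. I corrected both before lifting the bar out.
- Lowering onto the stop briefly pressed with 15 N; I eased off before letting go.

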